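# Flip the stock tags to match the trays

### The arm

A 6-joint arm with a two-finger parallel gripper is mounted at the origin on a cart in front of the work surface, level with it; the furniture and walls round the work are solid. World frame = base frame: x ahead of the robot, y to its left, z up, the work surface at z = 0. Lengths are in mm, angles in rad, forces in N, time in s.
With the tool pointing down it reaches from about 275 to 750 mm from the base axis. Payload 10.2 kg.
Tool frame: the origin (TCP) lies at the very end of the fingers, on their centre line; the grasp point (between the pads) lies 19 mm behind it; x points along the fingers, y is the direction in which the jaws open and shut, and the axes are right-handed (so a half turn about x gives the same grasp; the last joint's range is limited). The gripper opens to 85 mm and grips with 20 to 120 N. Pads are 22 mm wide; open, the fingers measure 114 mm over their backs; the gripper's body (76 mm by 85 mm) begins 54 mm behind the grasp point. The pads swing forward as they close: fully open they stand 13 mm farther back than shut.
Start: joints at [-1.467, 0.313, 1.498, -0, 1.331, -0.223], TCP at [168.52, -497.225, 231.294] pointing down, gripper open.
Joint ranges: [-2.94, 2.94], [-0.97, 2.17], [0.19, 2.56], [-1.23, 4.37], [0.02, 3.11], [-2.88, 2.88]. Speed limits (rad/s): [2.39, 2.39, 3.01, 3.14, 3.14, 3.14].

### API

Orientations are given as a unit quaternion [w, x, y, z].
In Python, from rig import ctrl, viewer, order gives the robot as it stands. The module is installed in compiled form; this text tells all that it offers.
- The arm moves only by the tool carry_out, never from a script. Its argument "deltas" is a list of rows, each a list of 7 numbers: the gripper command: -1 is fully open, 1 is shut, values between are in proportion, then the shift along the tool's x, y, z in mm, then the turn, a rotation vector about the tool's x, y, z in degrees. A call has exactly 5 rows; each row is the pose to reach, as a shift and turn from the pose commanded when the call began, along the tool's axes at that moment; what a row does not reach only later rows make up. A row lasts 1/8 s, in which the tool goes at most 62.5 mm and 10.7 degrees, less where a joint would pass 70% of its speed; a pose out of reach is approached as far as the arm can. A call with a gripper value outside its range is refused whole. The fingers move at their own pace and stop on an object; "newtons" is the grip in N (left out, the last holds). Time passes only in rows, so rows that repeat a pose let the fingers close, or fill a call up. It gives the time, the measured TCP pose, the force and the opening at its end, in the units of the state.
- ctrl.sense(): the state, without advancing time (a new reading comes with each control period).
- viewer.capture(name): name is "scene" or "top"; returns the picture (400x640x3 uint8, red, green, blue); there is no depth.
- viewer.calibration(name): a dict with "fx", "fy", "cx", "cy" (pixels), "k1" (the pictures are not rectified: a ray, as slopes to the right and down, at radius r is drawn at 1 + k1 r^2 times it, then the intrinsics apply), "xyz" and "attitude" of the camera in the world. Camera axes: x right, y down, z forward; pixel columns grow to the right and rows downward; lengths in mm; the calibration is good to about 2 mm. A picture is of the moment at which its call begins. calibration takes no time and is no camera call.
- order.finish_job(): hands the job in, once; it reports no verdict.
The state is a dict: "time_s": time; "joints": joint angles; "dq": joint speeds; "tau": joint torques, N m; "eef_pos": TCP position; "ee_rot": TCP orientation; "force": force on the tool from outside, world axes, zero at the start; "wrist_torque": the same for the moment, N m; "grip_width": opening from 0.0 (shut) to 1.0 (fully open).
Only numpy, scipy, OpenCV 4.12 (cv2) and the standard library are available. Lean on these libraries where they do the work, as an engineer would, in place of code of your own. Each camera call takes 0.05 s, during which the arm holds its last target. There are 200 camera calls.

### The job

On the stock board, each tray has a hinged tag right behind it. Push the tags over with a fingertip so that only the full trays (a part in both cells) have their tag leaning back, away from you, its round-disc face turned up; every tray that is part-filled or empty must have its tag leaning forward, towards you, the barred face turned up. Push gently and do not grip the tags, and leave the parts in the trays and the tools lying about where they are.

Things in the scene. Friction and masses are not known exactly. Their poses are not given: they have to be found in the camera images.
- board: flat grey base plate of the stock board, 200 mm (its x) by 380 mm (its y) by 12 mm thick, fixed to the bench; origin at the centre of its underside; -x edge faces the robot. Four places along its y, 90 mm apart: at each a tray in front, a tag stand behind. Keep the hand clear of the grinder close behind the board (from x = 0.65 m) and of the press handle to its right (y = -0.19 m, reaching forward).
- tag_a (a joint): tag a: plate 52 mm wide, 3 mm thick, 50 mm long from its hinge. 0 = upright; +0.6 rad = leaning back on its stop, away from the robot, round-disc face turned up; -0.6 = leaning forward on its stop, towards the robot, three-bar face turned up. Swings freely: about 60 g, falls by its own weight to the side of upright it is on; pushing takes under 1 N. Which tag is at which place varies.
- hinge_a (a point): middle of the hinge line of tag a, 72 mm above the bench; axes as the board's (tag falls to +x for positive values). The hinge lies along y. At either stop the tag's free edge is 28 mm from here horizontally and 41 mm higher. Two posts beside the plate (74 mm wide overall) reach 4 mm above this point.
- tag_b (a joint): tag b: plate 52 mm wide, 3 mm thick, 50 mm long from its hinge. 0 = upright; +0.6 rad = leaning back on its stop, away from the robot, round-disc face turned up; -0.6 = leaning forward on its stop, towards the robot, three-bar face turned up. Swings freely: about 60 g, falls by its own weight to the side of upright it is on; pushing takes under 1 N. Which tag is at which place varies.
- hinge_b (a point): middle of the hinge line of tag b, 72 mm above the bench; axes as the board's (tag falls to +x for positive values). The hinge lies along y. At either stop the tag's free edge is 28 mm from here horizontally and 41 mm higher. Two posts beside the plate (74 mm wide overall) reach 4 mm above this point.
- tag_c (a joint): tag c: plate 52 mm wide, 3 mm thick, 50 mm long from its hinge. 0 = upright; +0.6 rad = leaning back on its stop, away from the robot, round-disc face turned up; -0.6 = leaning forward on its stop, towards the robot, three-bar face turned up. Swings freely: about 60 g, falls by its own weight to the side of upright it is on; pushing takes under 1 N. Which tag is at which place varies.
- hinge_c (a point): middle of the hinge line of tag c, 72 mm above the bench; axes as the board's (tag falls to +x for positive values). The hinge lies along y. At either stop the tag's free edge is 28 mm from here horizontally and 41 mm higher. Two posts beside the plate (74 mm wide overall) reach 4 mm above this point.
- tag_d (a joint): tag d: plate 52 mm wide, 3 mm thick, 50 mm long from its hinge. 0 = upright; +0.6 rad = leaning back on its stop, away from the robot, round-disc face turned up; -0.6 = leaning forward on its stop, towards the robot, three-bar face turned up. Swings freely: about 60 g, falls by its own weight to the side of upright it is on; pushing takes under 1 N. Which tag is at which place varies.
- hinge_d (a point): middle of the hinge line of tag d, 72 mm above the bench; axes as the board's (tag falls to +x for positive values). The hinge lies along y. At either stop the tag's free edge is 28 mm from here horizontally and 41 mm higher. Two posts beside the plate (74 mm wide overall) reach 4 mm above this point.
- tray_1: open steel tray 108 (x) by 78 (y) mm, walls 24 mm high, 3 mm thick, fixed to the board; a cross wall makes two cells, centres 26.5 mm before and behind its middle. Origin: centre of its underside, 12 mm above the bench. Its tag is directly behind it, hinge 79 mm further along x. Full = a part in both cells; one or none = not full. Place varies.
- tray_2: open steel tray 108 (x) by 78 (y) mm, walls 24 mm high, 3 mm thick, fixed to the board; a cross wall makes two cells, centres 26.5 mm before and behind its middle. Origin: centre of its underside, 12 mm above the bench. Its tag is directly behind it, hinge 79 mm further along x. Full = a part in both cells; one or none = not full. Place varies.
- tray_3: open steel tray 108 (x) by 78 (y) mm, walls 24 mm high, 3 mm thick, fixed to the board; a cross wall makes two cells, centres 26.5 mm before and behind its middle. Origin: centre of its underside, 12 mm above the bench. Its tag is directly behind it, hinge 79 mm further along x. Full = a part in both cells; one or none = not full. Place varies.
- tray_4: open steel tray 108 (x) by 78 (y) mm, walls 24 mm high, 3 mm thick, fixed to the board; a cross wall makes two cells, centres 26.5 mm before and behind its middle. Origin: centre of its underside, 12 mm above the bench. Its tag is directly behind it, hinge 79 mm further along x. Full = a part in both cells; one or none = not full. Place varies.
- slug_1_mid (a point): turned steel slug standing in a tray cell, 44 mm diameter, 45 mm high; this point is its centre, half-way up; loose; not to be moved
- slug_2_mid (a point): turned steel slug standing in a tray cell, 44 mm diameter, 45 mm high; this point is its centre, half-way up; loose; not to be moved
- slug_3_mid (a point): turned steel slug standing in a tray cell, 44 mm diameter, 45 mm high; this point is its centre, half-way up; loose; not to be moved
- nut_a_mid (a point): dark hex nut lying in a tray cell, 36x41x19 mm; this point is its centre, half-way up; loose; not to be moved
- nut_b_mid (a point): dark hex nut lying in a tray cell, 36x41x19 mm; this point is its centre, half-way up; loose; not to be moved
- chalk_mid (a point): stick of soapstone 138x13x9 mm lying on the board behind the tag stands, along y; its centre; loose, leave alone
- hammer_mid (a point): club hammer lying on the bench to the right of the board, 290x121x38 mm; its centre; loose, leave alone
- wrench_mid (a point): adjustable spanner lying on the bench to the right of the board, 235x58x15 mm; its centre; loose, leave alone

How it is judged:
By the outcome, as a careful person would: the job done as asked, in the order asked, and still so for the second after the job is handed in, with the robot touching nothing.
It also fails if it takes over 48 s, if anything falls off the work surface, if the arm or the gripper's body presses on something with over 40 N, if the wrist force passes 120 N, or if a joint passes its speed limit or range.

## Working session

There is one attempt and no reset: what is moved stays moved. The work goes in short steps, Python scripts to look and compute and a tool call to move; the robot and the scene stay as the last step left them, time stands still between calls to the robot, and variables do not carry over. Pictures are saved under pics/ and viewed, about 8 in all and at most 12, crops included, and the job is handed in when it is done.

Besides the shell and the picture viewer there is one more tool, called after ">>>" by a JSON object that holds its "name" and its "arguments", one argument or row to a line. carry_out: Moves the arm, as the interface text tells. Its arguments: {"type":"object","properties":{"deltas":{"type":"array"},"newtons":{"type":"number"}},"required":["deltas"]}

```bash
mkdir -p pics
python3 - <<'E'
from rig import ctrl,viewer
import cv2
for n in("scene","top"):
    cv2.imwrite(f"pics/{n}0.png",viewer.capture(n)[:,:,::-1]); print(n,viewer.calibration(n))
print(ctrl.sense())
E
```

```text
scene {'fx': 509.3023423619475, 'fy': 509.3023423619475, 'cx': 324.47353727373917, 'cy': 204.63231783943675, 'k1': 0.006573618907720291, 'xyz': array([-326.15888597,  734.96971436,  839.2185337 ]), 'attitude': array([ 0.18331341, -0.33222903,  0.81899022, -0.43043593])}
top {'fx': 449.810426565727, 'fy': 449.810426565727, 'cx': 310.6347532101983, 'cy': 210.95413855593668, 'k1': -0.12340737707398589, 'xyz': array([ 329.73399807,  -53.00825318, 1392.0849486 ]), 'attitude': array([ 0.03970777, -0.69878621,  0.71307679, -0.04052912])}
{'time_s': 0.1, 'joints': array([-1.46741581e+00,  3.13407242e-01,  1.49839529e+00, -1.45092611e-06,
        1.33100509e+00, -2.23406997e-01]), 'dq': array([ 1.02816145e-04, -1.23903626e-03, -6.40328573e-04,  4.00808492e-04,
       -1.82973015e-03, -6.27960601e-05]), 'tau': array([ 3.00689993e-03, -4.12895679e+01, -2.60141212e+01, -1.31016377e-04,
        3.00860251e-03, -8.70936390e-06]), 'eef_pos': array([ 168.48501964, -496.97277483,  230.77268942]), 'ee_rot': array([ 0.11459472,  0.69771388,  0.11545234, -0.69766335]), 'force': array([ 0.30185085, -0.73813343, -0.4952044 ]), 'wrist_torque': array([-0.00501107, -0.00222629, -0.05643849]), 'grip_width': 0.9963723436927809}
```

View pics/scene0.png

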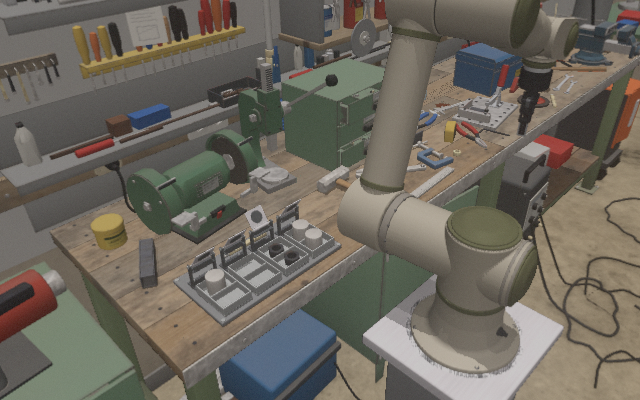

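View pics/top0.png

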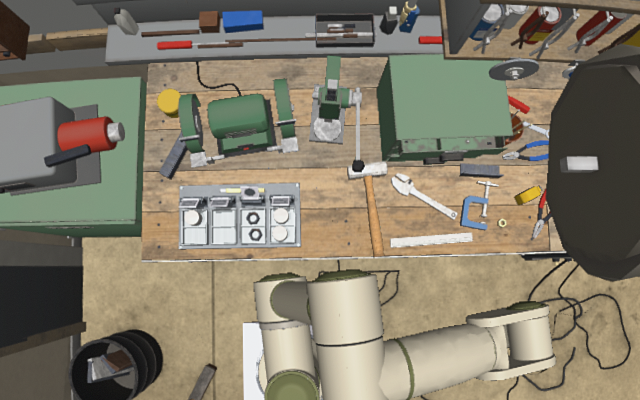

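The top view shows the board at px x180–300, y183–248, with four trays. From left they look like one slug, empty, two nuts and two slugs. I'll zoom in on both views.

```bash
cat > h.py <<'E'
import numpy as np
from scipy.spatial.transform import Rotation as R
from rig import ctrl,viewer,order
def cam(n):
    c=viewer.calibration(n); return c,R.from_quat(np.roll(c['attitude'],-1)).as_matrix()
def ray(n,u,v,z):
    c,M=cam(n); d=np.array([(u-c['cx'])/c['fx'],(v-c['cy'])/c['fy']]); s=d.copy()
    for _ in range(10): s=d/(1+c['k1']*(s@s))
    r=M@np.array([*s,1]); return c['xyz']+r*(z-c['xyz'][2])/r[2]
def proj(n,p):
    c,M=cam(n); q=M.T@(np.asarray(p,float)-c['xyz']); s=q[:2]/q[2]; s=s*(1+c['k1']*(s@s))
    return np.array([c['fx']*s[0]+c['cx'],c['fy']*s[1]+c['cy']])
E
python3 - <<'E'
from h import *
import cv2
t=cv2.imread('pics/top0.png')[170:260,165:315]; s=cv2.imread('pics/scene0.png')[190:325,165:350]
cv2.imwrite('pics/tc.png',cv2.resize(t,None,fx=5,fy=5,interpolation=cv2.INTER_CUBIC))
cv2.imwrite('pics/sc.png',cv2.resize(s,None,fx=4,fy=4,interpolation=cv2.INTER_CUBIC))
for u,v in((180,183),(300,183),(300,247),(180,248)): print(u,v,ray('top',u,v,12).round(0))
E
```

```text
180 183 [584. 353.  12.]
300 183 [575. -25.  12.]
300 247 [377. -21.  12.]
180 248 [380. 350.  12.]
```

View pics/tc.png

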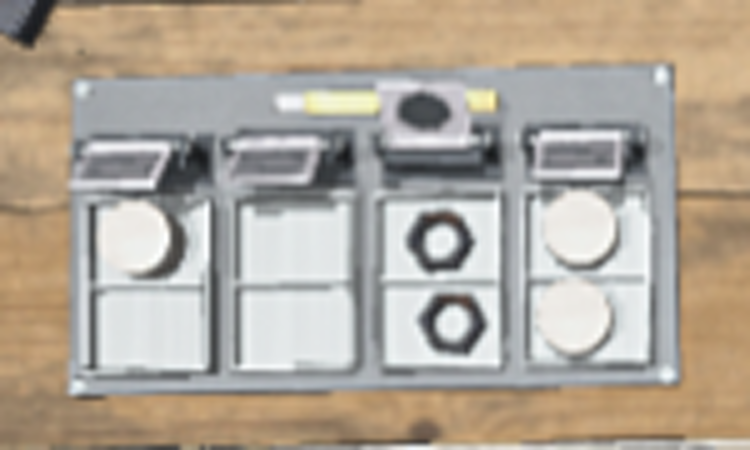

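View pics/sc.png

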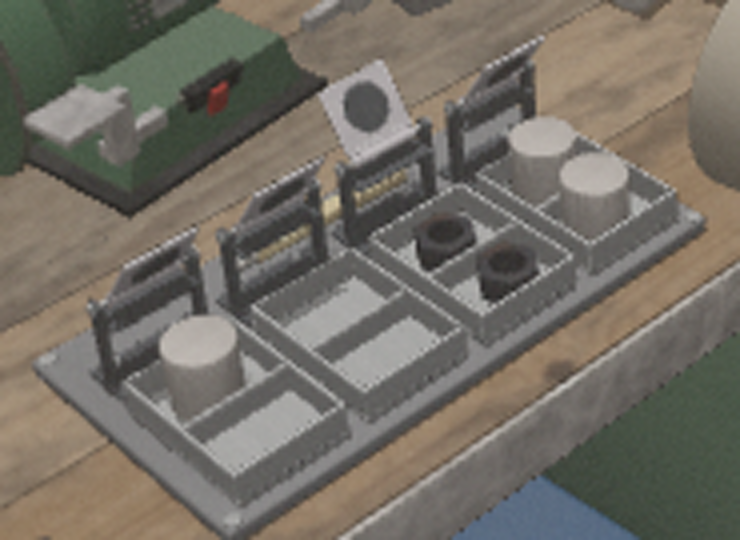

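Reading of the pictures: the left tray has one slug, the next is empty, and the third has two nuts (full, tag already showing its disc). The right tray has two slugs (full, but its tag leans forward with the bars up). So only the rightmost tag needs pushing back. Next I'll measure its hinge, plus the press knob (scene 331,80; top 358,165).

Run:
```python
from h import *
from scipy.optimize import least_squares
def tri(a,b):
    s=least_squares(lambda p:np.r_[proj('top',p)-a,proj('scene',p)-b],[500,50,60]); return s.x.round(0),round(abs(s.fun).max(),1)
T=lambda u,v:(165+u/5-.4,170+v/5-.4); S=lambda u,v:(165+u/4-.4,190+v/4-.4)
print('knob',tri((358,165),(331,80)))
print('board',[ray('top',*T(*q),12).round(0) for q in((75,80),(675,65),(678,382),(70,395))])
print('tag edge',tri(T(530,174),S(475,90)), tri(T(620,178),S(540,42)))
print('rear slug top',tri(T(580,228),S(543,136)),'disc',tri(T(425,110),S(366,105)))
print('postsR,z76',ray('top',*T(530,132),76).round(0),ray('top',*T(648,130),76).round(0))
s=ctrl.sense(); q=R.from_quat(np.roll(s['ee_rot'],-1)).as_matrix(); print(q.round(3)); 
for p in((300,-350,230),(420,20,200),(490,20,160)): print(p,(q.T@(np.array(p)-s['eef_pos'])).round(0))
```

```text
knob (array([ 551., -168.,  369.]), np.float64(0.3))
board [array([576., 354.,  12.]), array([577., -24.,  12.]), array([380., -22.,  12.]), array([378., 355.,  12.])]
tag edge (array([500.,  61.,  97.]), np.float64(0.3)) (array([495.,   8., 110.]), np.float64(0.3))
rear slug top (array([470.,  33.,  61.]), np.float64(0.3)) disc (array([537., 120.,  98.]), np.float64(0.2))
postsR,z76 [527.  61.  76.] [526.  -8.  76.]
[[-0.     0.321 -0.947]
 [ 0.001 -0.947 -0.321]
 [-1.    -0.001 -0.   ]]
(300, -350, 230) [   1.  -97. -172.]
(420, 20, 200) [  31. -409. -404.]
(490, 20, 160) [  71. -386. -470.]
```

Only the tag at y≈30 needs moving: its hinge is at x≈525 and its free edge at x≈497. The knob is at (551, -168, 369), so I'll stay well inside that radius.

>>> {"name": "carry_out", "arguments": {
  "deltas": [
    [1,0,-20,-20,0,0,0],
    [1,5,-60,-60,0,0,0],
    [1,10,-100,-100,0,0,0],
    [1,20,-140,-140,0,0,0],
    [1,30,-180,-180,0,0,0]
  ],
  "newtons": 20
}}

```text
time_s: 0.72
eef_pos: [281.6, -267.2, 200.9]
ee_rot: [0.115, 0.698, 0.115, -0.698]
force: [1.7, -0.9, 0.2]
grip_width: -0.005
```

>>> {"name": "carry_out", "arguments": {
  "deltas": [
    [1,5,-42,-42,0,0,0],
    [1,10,-84,-85,0,0,0],
    [1,20,-126,-130,0,0,0],
    [1,30,-165,-170,0,0,0],
    [1,40,-205,-210,0,0,0]
  ]
}}

```text
time_s: 1.35
eef_pos: [414.8, -5.5, 161.0]
ee_rot: [0.115, 0.698, 0.115, -0.698]
force: [1.4, -1.0, -0.1]
grip_width: -0.001
```

>>> {"name": "carry_out", "arguments": {
  "deltas": [
    [1,0,-15,-15,0,0,0],
    [1,0,-30,-26,0,0,0],
    [1,0,-30,-26,0,0,0],
    [1,0,-30,-26,0,0,0],
    [1,0,-30,-26,0,0,0]
  ]
}}

```text
time_s: 1.98
eef_pos: [429.2, 28.7, 161.3]
ee_rot: [-0.115, -0.698, -0.115, 0.698]
force: [-0.2, 0.2, 0.4]
grip_width: -0.005
```

Run:
```python
from h import *
import cv2
t=viewer.capture('top')[170:260,165:315,::-1]; s=viewer.capture('scene')[150:325,165:350,::-1]
a=cv2.resize(t,(600,360)); b=cv2.resize(s,None,fx=3,fy=3)
cv2.imwrite('pics/m1.png',cv2.resize(b,None,fx=1,fy=1)); cv2.imwrite('pics/m1t.png',a)
s=ctrl.sense(); print({k:np.round(s[k],2) for k in('time_s','joints','eef_pos','force','grip_width')})
q=R.from_quat(np.roll(s['ee_rot'],-1)).as_matrix()
for p in((475,31,110),(475,31,95),(535,31,95)): print(p,(q.T@(np.array(p)-s['eef_pos'])).round(0))
```

```text
{'time_s': np.float64(2.08), 'joints': array([-0.21,  0.18,  1.87,  0.  ,  1.1 ,  1.04]), 'eef_pos': array([429.21,  28.88, 161.35]), 'force': array([ 0.36, -0.37, -1.07]), 'grip_width': np.float64(0.0)}
(475, 31, 110) [ 51.  13. -44.]
(475, 31, 95) [ 66.  13. -44.]
(535, 31, 95) [  66.   32. -101.]
```

View pics/m1.png

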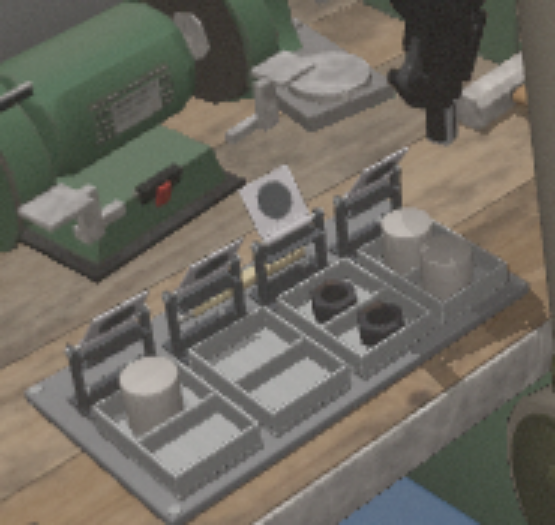

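The picture shows the shut fingertip at about (440,140) in the crop, in front of and above the right tag. Now I'll lower it and push slowly in +x.

>>> {"name": "carry_out", "arguments": {
  "deltas": [
    [1,0,5,-17,0,0,0],
    [1,15,10,-35,0,0,0],
    [1,40,10,-35,0,0,0],
    [1,66,10,-35,0,0,0],
    [1,66,10,-35,0,0,0]
  ]
}}

```text
time_s: 2.7
eef_pos: [464.7, 31.0, 94.2]
ee_rot: [-0.114, -0.697, -0.115, 0.699]
force: [-0.8, -1.3, 0.9]
grip_width: -0.0
```

>>> {"name": "carry_out", "arguments": {
  "deltas": [
    [1,0,3,-9,0,0,0],
    [1,0,6,-17,0,0,0],
    [1,0,8,-24,0,0,0],
    [1,0,10,-30,0,0,0],
    [1,0,12,-36,0,0,0]
  ]
}}

```text
time_s: 3.32
eef_pos: [504.0, 31.3, 95.4]
ee_rot: [0.115, 0.698, 0.115, -0.698]
force: [-1.1, -0.0, 0.1]
grip_width: -0.002
```

>>> {"name": "carry_out", "arguments": {
  "deltas": [
    [1,0,2,-6,0,0,0],
    [1,0,4,-12,0,0,0],
    [1,0,6,-18,0,0,0],
    [1,0,8,-24,0,0,0],
    [1,0,8,-24,0,0,0]
  ]
}}

```text
time_s: 3.95
eef_pos: [528.8, 31.5, 95.1]
ee_rot: [-0.115, -0.697, -0.115, 0.698]
force: [-1.1, -0.7, 0.8]
grip_width: -0.0
```

Run:
```python
from h import *
import cv2
s=viewer.capture('scene')[150:325,165:350,::-1]
cv2.imwrite('pics/m2.png',cv2.resize(s,None,fx=3,fy=3))
```

```text
(no output)
```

View pics/m2.png

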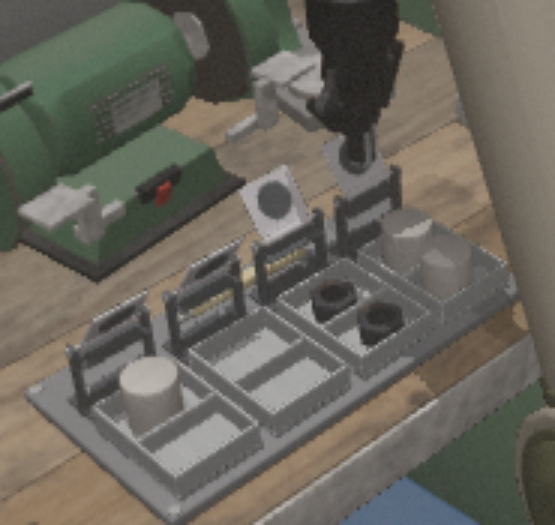

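The right tag at (355,170) now leans back with its disc visible beside the fingertip. I'll retract forward (−x), then up.

>>> {"name": "carry_out", "arguments": {
  "deltas": [
    [1,0,-4,12,0,0,0],
    [1,0,-12,36,0,0,0],
    [1,0,-22,65,0,0,0],
    [1,-30,-28,85,0,0,0],
    [1,-60,-32,95,0,0,0]
  ]
}}

```text
time_s: 4.62
eef_pos: [427.7, 31.3, 156.1]
ee_rot: [0.115, 0.698, 0.115, -0.698]
force: [0.6, 0.4, 0.0]
grip_width: -0.001
```

>>> {"name": "carry_out", "arguments": {
  "deltas": [
    [1,-30,40,45,0,0,0],
    [1,-40,80,90,0,0,0],
    [1,-40,120,130,0,0,0],
    [1,-40,140,150,0,0,0],
    [1,-40,140,150,0,0,0]
  ]
}}

```text
time_s: 5.25
eef_pos: [331.1, -150.8, 195.5]
ee_rot: [0.114, 0.698, 0.113, -0.698]
force: [0.3, 0.3, -0.3]
grip_width: -0.0
```

>>> {"name": "carry_out", "arguments": {
  "deltas": [
    [1,0,0,0,0,0,0],
    [1,0,0,0,0,0,0],
    [1,0,0,0,0,0,0],
    [1,0,0,0,0,0,0],
    [1,0,0,0,0,0,0]
  ]
}}

```text
time_s: 5.88
eef_pos: [331.6, -149.4, 195.3]
ee_rot: [0.115, 0.698, 0.115, -0.698]
force: [-0.6, -0.2, -0.3]
grip_width: -0.003
```

Run:
```python
from h import *
import cv2
s=viewer.capture('scene')[190:325,165:350,::-1]; t=viewer.capture('top')[165:260,165:315,::-1]
cv2.imwrite('pics/m3.png',np.vstack([cv2.resize(s,(411,300)),cv2.resize(t,(411,260))]))
```

```text
(no output)
```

View pics/m3.png

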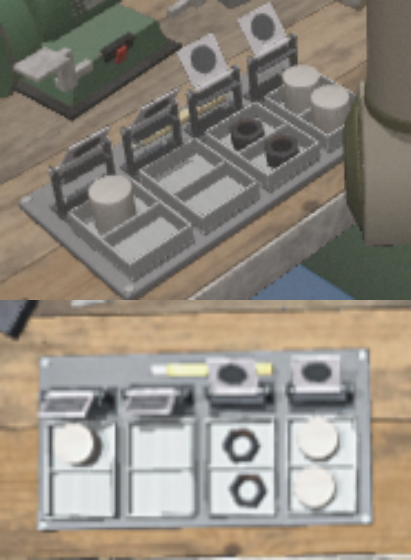

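Both full trays (nuts, and two slugs) now have their discs up: scene (203,60) and (265,28), top (233,373) and (315,371). The one-slug and empty trays still show bars, leaning forward. The parts and chalk haven't moved.

```bash
python3 -c "
from rig import order; print(order.finish_job())"
```

```text
the job is handed in; nothing more can be done
None
```

The job is done and handed in, at about 6 s of the 48 s allowed. Only the rightmost tag, behind the tray with two slugs, was wrong. I pushed it back from the front with the shut fingertip, and the force readings stayed near 1 N. I then drew the arm clear.

In the last pictures from both cameras:
- **Full trays:** the two-nut and two-slug trays have their tags leaning back, disc face up.
- **Other trays:** the one-slug and empty trays have their tags leaning forward, bars up.
- **Loose things:** the slugs, nuts and chalk look unmoved. The hammer and spanner were outside the final crops, but the arm never went near them at bench height.

No check failed. One of the two corner readings of the tag's free edge came out about 15 mm lower than the stated height (97 mm against 113 mm). I put this down to pixel picking; it did not affect the push.

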